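Load the second ball and hold the tray over the rinsing dish

ROBOT

A 6-joint arm with a two-finger parallel gripper is mounted at the origin on a cart in front of the work surface, level with it; the furniture and walls round the work are solid. World frame = base frame: x ahead of the robot, y to its left, z up, the work surface at z = 0. Lengths are in m, angles in rad, forces in N, time in s.
With the tool pointing down it reaches from about 0.225 to 0.875 m from the base axis. Payload 3.4 kg.
Tool frame: the origin (TCP) lies at the very end of the fingers, on their centre line; the grasp point (between the pads) lies 19 mm behind it; z points along the fingers, y is the line along which they close (so a half turn about z gives the same grasp; the last joint's range is limited). The gripper opens to 85 mm and grips with 20 to 120 N. Pads are 22 mm wide; open, the fingers measure 114 mm over their backs; the gripper's body (76 mm by 85 mm) begins 54 mm behind the grasp point. The pads swing forward as they close: fully open they stand 13 mm farther back than shut.
Start: joints at [1.073, 0.276, 1.505, -0, 1.361, -0.121], TCP at [0.212, 0.535, 0.231] pointing down, gripper open.
Joint ranges: [-2.89, 2.89], [-0.75, 2.08], [0.22, 2.7], [-1.18, 4.32], [0.11, 2.71], [-2.7, 2.7]. Speed limits (rad/s): [2.57, 2.57, 3.14, 3.14, 3.14, 3.14].

INTERFACE

Orientations are given as a unit quaternion [w, x, y, z].
In Python, from rig import readout, vision, manip gives the robot as it stands.
- The arm moves only by the shell command python3 -m handwheel 'ROWS' [FORCE]. ROWS is JSON, a list of rows, each a list of 3 entries, a list of its own where there are three numbers: the shift along the tool's x, y, z in mm, then the turn, a rotation vector about the tool's x, y, z in units of 6 degrees (1.0 is 6 degrees), then the closure, from -1 (fully open) to 1 (shut), so that 0 is half open. A call has 1 to 20 rows; each row shifts and turns the commanded pose from where the row before left it, along the tool's axes as they then stand; what a row does not reach is not made up. A row lasts 1/8 s, in which the tool goes at most 62.5 mm and 10.7 degrees, less where a joint would pass 70% of its speed; a pose out of reach is approached as far as the arm can. A call is refused whole if a number of a shift passes 62.5 or a number of a turn 1, either way. A call with a gripper value outside its range is refused whole. The fingers move at their own pace and stop on an object; FORCE is the grip in N (left out, the last holds). Time passes only in rows, so rows that do not move let the fingers close. It gives the time, the measured TCP pose, the force, the opening and the grip force at its end, in the units of the state.
- readout.get_state(): the state, without advancing time (a new reading comes with each control period).
- vision.get_image(name): name is "side" or "top"; returns the picture (384x512x3 uint8, blue, green, red); there is no depth.
- vision.camera_params(name): a dict with "intrinsics" (3x3 intrinsics, pixels), "rvec" (rotation vector, rad) and "tvec" (3), from world to camera coordinates, as OpenCV has them. Camera axes: x right, y down, z forward; pixel columns grow to the right and rows downward; lengths in m; the calibration is good to about 2 mm. A picture is of the moment at which its call begins. camera_params takes no time and is no camera call.
- manip.sign_off(): hands the job in; it is judged then, once.
The state is a dict: "clock": time; "qpos": joint angles; "qd": joint speeds; "effort": joint torques, N m; "position": TCP position; "ee_rot": TCP orientation; "contact_force": force on the tool from outside, world axes, zero at the start; "moment": the same for the moment, N m; "width": finger opening in m; "gripper_force": force on a finger pad.
Only numpy, scipy, OpenCV 4.12 (cv2) and the standard library are available. Lean on these libraries where they do the work, as an engineer would, in place of code of your own. Each camera call takes 0.05 s, during which the arm holds its last target. There are 200 camera calls.

TASK

Take the largest of the four steel balls out of the parts bin and set it in the empty pocket of the carrying tray as it stands on the table, leaving the bin's other balls in the bin and everything else on the table where it is. Then lift the tray by its handle and carry it, always close to level so that neither ball rolls out of its pocket, to the perforated steel dish at the front right (not the one at the back), ready for rinsing. Finish while still holding it there: level and still, centred over the dish, with the tray's underside about 10 cm above the dish's rim.

Things in the scene. Friction and masses are not known exactly. Their poses are not given: they have to be found in the camera images.
- parts_bin: Shallow square dark steel bin fixed to the table, 148 x 148 mm, four compartments (2 x 2), one steel ball in each (12, 15, 18 and 24 mm), in changing order. Origin: centre of the underside; x, y along its sides. Compartments: centres at (+-36, +-36) mm, 68 mm square inside, walls end 10 mm above the table, floor dished (8 degrees, lowest 3 mm above the table in the middle, where the ball rests).
- bin_ball: The large bright steel ball, 24 mm in diameter, 57 g, lying in one compartment of the bin; the only 24 mm ball there. Origin: its centre (15 mm above the table at the start). Its axes mean nothing.
- small_ball: A small steel ball, 15 mm in diameter, in another compartment; origin its centre. To be left there.
- middle_ball: A steel ball, 18 mm in diameter, in another compartment; origin its centre. To be left there.
- tiny_ball: A steel ball, 12 mm in diameter, in another compartment; origin its centre. To be left there.
- tray: Loose carrying tray, 0.2 to 0.45 kg: a dark steel plate 150 mm (its x) x 76 mm (its y) x 6 mm thick, with two round pockets on its long centre line and a bridge handle across the middle. Origin: centre of its underside; z up. It may lie turned any way round.
- tray_grip (a point): Middle of the tray's grey handle bar, 65 mm above the tray's underside. The bar runs along the tray's y: 64 mm long, 14 mm thick (along the tray's x), from 54 to 76 mm above the underside, on two steel posts (8 mm thick, 26 mm either side of the middle). Grasp from above across the 14 mm.
- pocket_full (a point): Place of the ball's centre in the pocket that holds a ball at the start: x = +52 mm in the tray's frame, 18 mm above its underside. Each pocket is flat with a low ring round it, 32 mm inside, 40 mm outside diameter, 5 mm above the plate (rim 11 mm above the underside); a 24 mm ball can roll about 5 mm off centre in it.
- pocket_empty (a point): Place of the ball's centre in the empty pocket, alike, at x = -52 mm in the tray's frame.
- tray_ball: The other 24 mm steel ball, 57 g, lying loose in its tray pocket from the start. Origin: its centre.
- rinse_dish: Round shallow perforated steel dish near the right front of the table, 207 mm across, 34 mm high, fixed. Origin: centre of its underside.
- marker: Marker pen lying on the table, 13 x 137 x 14 mm; bystander, loose. Origin: centre of its underside.
- tape_roll: Roll of tape lying flat in front of the dish and tray, 58 mm across, 19 mm high; bystander, fixed. Origin: centre of its underside.
- timer: Lab timer lying flat, 72 x 62 x 18 mm; bystander, loose. Origin: centre of its underside.
There are look-alikes about, which are no part of the job. Of the things shaped like the parts_bin, the steel one is meant. Several things have the shape of the tray; the one meant has the colours described above.

How it is judged:
On the way, in this order (a step that is already met when the one before it is completed fails the run):
1. the large ball lies released in the empty pocket while the tray stands on the table (distance between bin_ball and pocket_empty below 0.01 m and distance between tray_ball and pocket_full below 0.01 m and contact force between bin_ball and the fingers below 0.05 N and height (world z) of tray below 0.01 m), for 0.3 s.
2. the tray is lifted with a ball in each pocket (distance between bin_ball and pocket_empty below 0.01 m and distance between tray_ball and pocket_full below 0.01 m and height (world z) of tray above 0.06 m and contact force between tray and the fingers above 1 N), for 0.2 s.
At the end, for the whole second after the job is handed in: The gripper holds the tray, centre within 30 mm of the dish's centre, underside 94 to 174 mm above the table (60 to 140 mm over the dish's rim), tilt under 0.1 rad, still (20 mm/s, 0.1 rad/s), off the dish; both 24 mm balls within 10 mm of their pocket points; the other balls in the bin (distance between bin_ball and pocket_empty below 0.01 m and distance between tray_ball and pocket_full below 0.01 m and contact force between tray and the fingers above 1 N and horizontal distance between tray and rinse_dish below 0.03 m and height (world z) of tray between 0.094 and 0.174 m and angle between tray's own z axis and vertical below 0.1 rad and linear speed of tray below 0.02 m/s and angular speed of tray below 0.1 rad/s and contact force between tray and rinse_dish below 0.05 N and distance between each of small_ball, middle_ball, tiny_ball and parts_bin below 0.1 m); the arm keeps its last pose, push and grip.
It fails at once if the tray is tipped more than 0.3 rad (17 degrees) (angle between tray's own z axis and vertical above 0.3 rad).
It fails at once if the ball that was in the tray leaves its pocket (distance between tray_ball and pocket_full above 0.025 m).
It fails at once if another ball is taken out of the bin, or moved more than 60 mm (distance of any of small_ball, middle_ball, tiny_ball from where it was at the start of the episode above 0.06 m).
It fails at once if a bystander is pushed more than 30 mm (distance of any of marker, timer from where it was at the start of the episode above 0.03 m).
It also fails if it takes over 58 s, if anything falls off the work surface, if the arm or the gripper's body presses on something with over 40 N, if the wrist force passes 120 N, or if a joint passes its speed limit or range.

## Working session

There is one attempt and no reset: what is moved stays moved. The work goes in short steps, Python scripts to look and compute and a shell command to move; the robot and the scene stay as the last step left them, time stands still between calls to the robot, and variables do not carry over. Pictures are saved under pics/ and viewed, at most 13 in all, crops included, and the job is handed in when it is done.

```bash
ls; mkdir -p pics; python3 - <<'E'
from rig import readout, vision
import cv2
for n in("top","side"):
    cv2.imwrite(f"pics/{n}0.png",vision.get_image(n)); print(n,vision.camera_params(n))
s=readout.get_state(); print(s)
E
```

```text
pics
top {'intrinsics': array([[441.18315523,   0.        , 253.68920968],
       [  0.        , 441.18315523, 192.23725714],
       [  0.        ,   0.        ,   1.        ]]), 'rvec': array([ 2.11772282, -2.08191918,  0.23863375]), 'tvec': array([0.17415358, 0.5906396 , 1.4640827 ])}
side {'intrinsics': array([[486.81200418,   0.        , 252.53105021],
       [  0.        , 486.81200418, 196.3966749 ],
       [  0.        ,   0.        ,   1.        ]]), 'rvec': array([ 2.04303395, -0.17477053,  0.1377329 ]), 'tvec': array([-0.5062272 ,  0.18413488,  1.51340875])}
{'clock': 0.1, 'qpos': array([ 1.07301438e+00,  2.76492982e-01,  1.50602796e+00, -3.92238600e-06,
        1.36071850e+00, -1.20963440e-01]), 'qd': array([-0.00104223,  0.00075245, -0.00413278,  0.00275951, -0.00128343,
       -0.00042882]), 'effort': array([ 3.12270487e-03, -4.17696297e+01, -2.46408069e+01, -2.34949030e-04,
        5.77712985e-03, -2.99689233e-07]), 'position': array([0.21132965, 0.53422812, 0.2305398 ]), 'ee_rot': array([-2.48864218e-04,  1.87296068e-01,  9.82303164e-01, -7.84885198e-04]), 'contact_force': array([-0.31064931, -0.12039611, -0.18074844]), 'moment': array([ 0.0437509 , -0.01924906,  0.00826384]), 'gripper_force': 0.0, 'width': 0.0850984445558849}
```

View pics/top0.png

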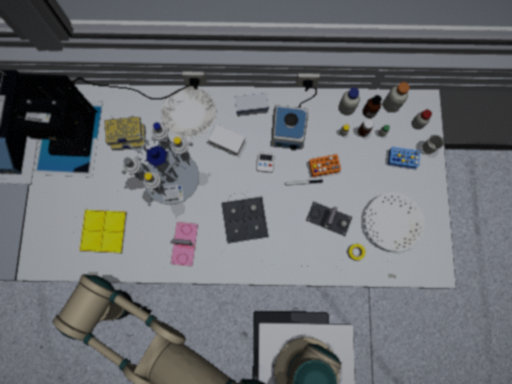

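View pics/side0.png

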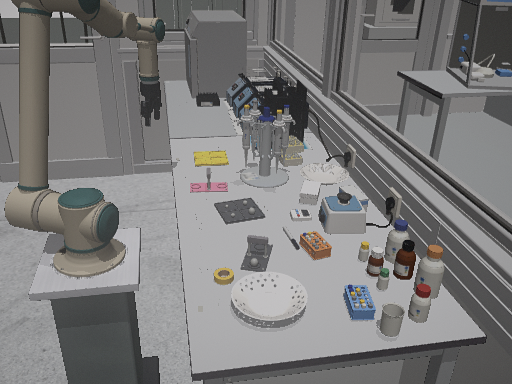

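The top view shows the bin at about (245,219), the dark tray at (329,218), the dish at (393,222) and the tape at (357,252). Yellow and pink look-alikes lie to the left. I'll zoom in on the bin and tray.

```bash
cat > h.py <<'E'
import numpy as np, cv2
from rig import readout, vision
def cam(n):
    p=vision.camera_params(n); R=cv2.Rodrigues(p["rvec"])[0]; return p["intrinsics"],R,p["tvec"].reshape(3)
def plane(n,uv,z):
    K,R,t=cam(n); c=-R.T@t; d=R.T@np.linalg.solve(K,[uv[0],uv[1],1]); return c+d*(z-c[2])/d[2]
def proj(n,P):
    p=vision.camera_params(n); return cv2.projectPoints(np.array([P],float),p["rvec"],p["tvec"],p["intrinsics"],None)[0].ravel()
E
python3 - <<'E'
from h import *
for n,(u,v,w,hh),f in(("top",(215,185,215,90),3.7),("side",(205,190,110,140),4.2)):
    im=cv2.imread(f"pics/{n}0.png")[v:v+hh,u:u+w]
    im=cv2.convertScaleAbs(im,alpha=1.5,beta=20)
    cv2.imwrite(f"pics/{n}c.png",cv2.resize(im,None,fx=f,fy=f,interpolation=2))
for uv in((245,219),(329,218)): print(plane("top",uv,0.005))
print(plane("top",(393,222),.034))
E
```

```text
[0.50359391 0.21375755 0.005     ]
[ 0.51232132 -0.08593999  0.005     ]
[ 0.49691423 -0.30439015  0.034     ]
```

View pics/topc.png

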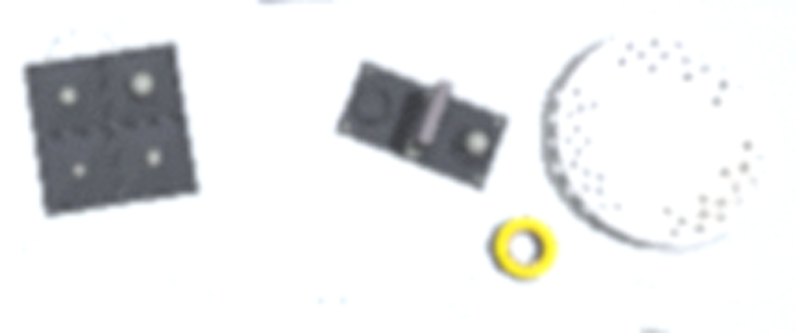

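View pics/sidec.png

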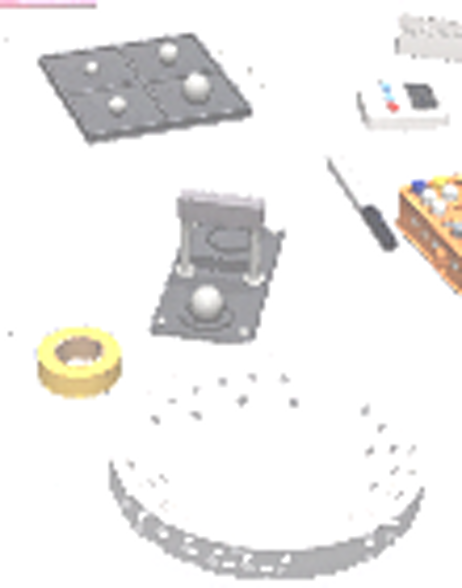

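The top crop shows the big ball in the far-right compartment (crop 142,84, original about 253,208). The tray has its ball at crop (477,143) and the empty pocket at crop (371,102), with the handle between them. The side crop agrees.

```bash
python3 - <<'E'
from h import *
top=cv2.imread("pics/top0.png"); g=cv2.cvtColor(top,6)
print(g[200:215,245:262])
m=((g<95)*255).astype(np.uint8)
cs,_=cv2.findContours(m,cv2.RETR_EXTERNAL,2)
for c in cs:
    r=cv2.minAreaRect(c)
    if 400<cv2.contourArea(c)<4000 and 215<r[0][0]<380 and 180<r[0][1]<260:
        b=cv2.boxPoints(r); z=.01 if r[0][0]<290 else .006
        P=np.array([plane("top",q,z) for q in b]); print(r,P.mean(0),np.linalg.norm(P-np.roll(P,1,0),axis=1)); print(P.round(4).tolist())
def bl(n,u,v,z,r=4,th=None):
    im=cv2.cvtColor(cv2.imread(f"pics/{n}0.png"),6)[v-r:v+r+1,u-r:u+r+1].astype(float)
    w=np.clip(im-(np.median(im)+25),0,None); w[w<0]=0
    y,x=np.mgrid[v-r:v+r+1,u-r:u+r+1]; uv=((w*x).sum()/w.sum(),(w*y).sum()/w.sum())
    print(n,uv,(w>0).sum(),plane(n,uv,z).round(4)); return uv
bl("top",253,208,.017); bl("top",343,224,.02)
bl("side",252,211,.017,5); bl("side",254,262,.02,5)
# dish
for n,lo,hi in(("top",(355,185),(430,260)),):
    s=g[lo[1]:hi[1],lo[0]:hi[0]]; print(np.percentile(s,[5,25,50,75,95]))
hsv=cv2.cvtColor(top,40)
print("handle")
h=((g>100)&(g<190)); sub=h[200:232,318:345]; 
for r in g[204:228,322:340]: print(*r)
E
```

```text
[[ 56  60  58  55  51  51  51  54  55  54  54  55  53  55  52  47  49]
 [ 52  57  54  56  56  54  56  56  55  57  55  55  55  53  52  48  49]
 [ 52  54  56  57  58  56  57  55  55  56  55  54  52  53  51  48  51]
 [ 54  54  55  55  56  56  55  55  58  59  56  54  52  53  51  50  51]
 [ 52  53  54  55  55  58  62  69  72  69  62  54  52  51  51  52  52]
 [ 51  53  55  52  53  61  74  92  95  93  78  60  52  51  52  51  49]
 [ 52  53  52  51  52  66  88 108 115 111  92  69  53  51  51  53  47]
 [ 54  53  53  48  50  69  95 114 122 118 100  72  53  52  50  53  46]
 [ 53  52  54  47  48  66  88 109 118 111  92  68  53  53  51  52  49]
 [ 52  52  52  50  46  53  72  92 100  94  77  59  51  52  51  51  51]
 [ 53  52  53  52  48  46  53  66  72  68  58  50  49  50  51  51  50]
 [ 51  52  53  53  48  44  42  47  50  49  49  47  48  52  50  51  49]
 [ 49  53  52  54  50  49  45  43  46  47  47  46  49  49  52  51  50]
 [ 48  52  54  53  51  51  50  48  48  49  48  48  48  49  50  49  51]
 [ 50  50  52  52  51  50  49  51  50  51  51  51  51  51  50  49  48]]
((329.0172119140625, 217.706909179
[... 1626 characters left out ...]
 39 31 31 31 34 37 48 65 85 93 90 72 54 48 50 52 52
46 37 32 30 29 34 43 54 75 90 94 83 61 48 47 50 52 52
42 32 32 29 31 37 45 61 81 94 92 74 56 47 49 50 51 51
36 31 29 30 36 42 52 69 88 97 90 68 50 47 49 51 51 49
35 29 32 33 37 44 56 78 93 95 85 64 51 50 51 50 48 48
31 28 31 36 41 46 61 84 96 92 77 55 49 50 50 49 46 43
31 30 31 37 44 52 69 89 96 87 69 52 50 51 51 48 42 39
30 30 36 43 48 51 69 86 91 82 63 52 51 52 48 45 42 40
31 32 39 53 49 45 55 70 76 67 55 51 50 51 47 39 39 39
31 32 45 57 54 45 44 49 50 50 48 51 53 53 48 40 38 36
40 38 54 71 74 61 51 45 44 47 51 51 52 51 47 41 38 36
67 54 65 80 86 75 61 48 46 48 48 53 53 51 47 43 44 42
112 94 84 83 79 69 55 47 45 49 52 52 52 52 52 48 46 44
```

```bash
cat >> h.py <<'E'
from scipy.spatial.transform import Rotation as Ro
def togo(p,ty=None):
    s=readout.get_state(); q=s["ee_rot"]; R=Ro.from_quat([q[1],q[2],q[3],q[0]]).as_matrix()
    print("t",round(s["clock"],2),"pos",s["position"].round(4),"w",round(s["width"],4),"gf",round(s["gripper_force"],1),"F",s["contact_force"].round(1))
    print("shift mm",(R.T@(np.array(p)-s["position"])*1000).round(1))
    if ty is not None:
        z=np.array([0,0,-1.]);y=np.array([*ty,0.]);y/=np.linalg.norm(y);x=np.cross(y,z)
        print("turn",(Ro.from_matrix(R.T@np.column_stack([x,y,z])).as_rotvec(degrees=True)/6).round(2))
E
python3 -m handwheel '[[[-14,-6,0],[0,0,0],0.2],[[-27,-12.5,0],[0,0,0],0.2],[[-27,-12.5,0],[0,0,0],0.2],[[-27,-12.5,0],[0,0,0],0.2],[[-27,-12.5,0],[0,0,0],0.2],[[-27,-12.5,0],[0,0,0],0.2],[[-27,-12.5,0],[0,0,0],0.2],[[-27,-12.5,0],[0,0,0],0.2],[[-27,-12.5,0],[0,0,0],0.2],[[-27,-12.5,0],[0,0,0],0.2],[[-27,-12.5,0],[0,0,0],0.2],[[-27,-12.5,0],[0,0,0],0.2],[[-27,-12.5,0],[0,0,0],0.2],[[-27,-12.5,0],[0,0,0],0.2],[[-27,-12.5,0],[0,0,0],0.2],[[-27,-12.5,0],[0,0,0],0.2],[[-14,-6,0],[0,0,0],0.2]]' 30
python3 -m handwheel '[[[0,0,8],[0,0,1],0.2],[[0,0,8],[0,0,1],0.2],[[0,0,8],[0,0,1],0.2],[[0,0,8],[0,0,1],0.2],[[0,0,8],[0,0,1],0.2],[[0,0,8],[0,0,1],0.2],[[0,0,8],[0,0,1],0.2],[[0,0,8],[0,0,1],0.2],[[0,0,8],[0,0,1],0.2],[[0,0,8],[0,0,1],0.2],[[0,0,8],[0,0,1],0.2],[[0,0,8],[0,0,1],0.2],[[0,0,8],[0,0,1],0.2],[[0,0,8],[0,0,1],0.2],[[0,0,8],[0,0,1],0.2]]'
python3 -c "
from h import *
togo([.5443,.187,.045],[.93,-.366])"
```

```text
clock: 2.22
position: [0.5415, 0.1879, 0.2311]
ee_rot: [-0.0, 0.188, 0.982, -0.0]
contact_force: [-1.0, 0.4, 0.9]
width: 0.0341
gripper_force: 0.0
clock: 4.1
position: [0.5403, 0.1898, 0.1111]
ee_rot: [-0.0, 0.828, 0.561, -0.0]
contact_force: [1.2, 0.1, -0.4]
width: 0.0343
gripper_force: 0.0
t 4.1 pos [0.5403 0.1898 0.1111] w 0.0343 gf 0.0 F [ 1.2  0.1 -0.4]
shift mm [-1.1  4.8 66.1]
turn [-0.01  0.   -0.05]
```

```bash
python3 -m handwheel '[[[-0.4,1.6,20],[0,0,0],0.2],[[-0.4,1.6,20],[0,0,0],0.2],[[-0.3,1.6,20],[0,0,0],0.2],[[0,0,6],[0,0,0],0.2],[[0,0,0],[0,0,0],0.2]]'
python3 - <<'E'
from h import *
togo([.5443,.187,.009],[.93,-.366])
a=vision.get_image("side")[180:240,215:295]; b=vision.get_image("top")[180:240,215:295]
f=lambda i:cv2.resize(cv2.convertScaleAbs(i,alpha=1.5,beta=20),(400*1,300),interpolation=2)
cv2.imwrite("pics/a.png",np.hstack([f(a),f(b)]))
E
```

```text
clock: 4.72
position: [0.5446, 0.187, 0.0452]
ee_rot: [-0.0, 0.827, 0.562, -0.0]
contact_force: [0.1, -0.3, -0.1]
width: 0.0342
gripper_force: 0.0
t 4.72 pos [0.5446 0.187  0.0452] w 0.0342 gf 0.0 F [ 0.1 -0.3 -0.1]
shift mm [-0.1 -0.2 36.2]
turn [-0.01  0.   -0.02]
```

View pics/a.png

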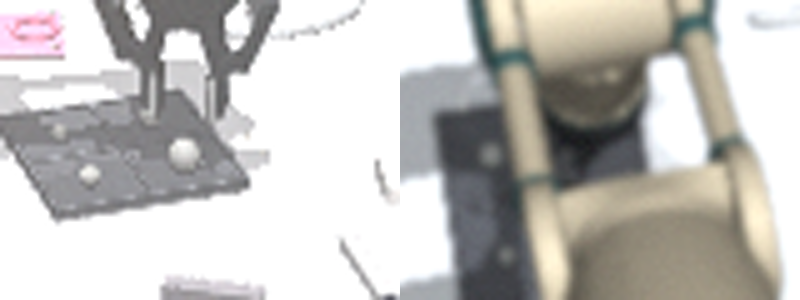

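The side view shows the fingertips straddling the ball evenly, with their midpoint at crop x≈185 and the ball at 184. I'll go down and grip.

```bash
python3 -m handwheel '[[[0,0,12],[0,0,0],0.2],[[0,0,12],[0,0,0],0.2],[[0,0,8],[0,0,0],0.2],[[0,0,4],[0,0,0],0.2],[[0,0,0],[0,0,0],0.2],[[0,0,0],[0,0,0],0.4],[[0,0,0],[0,0,0],0.6],[[0,0,0],[0,0,0],0.8],[[0,0,0],[0,0,0],0.8],[[0,0,0],[0,0,0],0.8]]' 25
python3 -m handwheel '[[[0,0,-10],[0,0,0],0.8],[[0,0,-20],[0,0,0],0.8],[[0,0,-25],[0,0,0],0.8],[[0,0,-25],[0,0,0],0.8],[[0,0,0],[0,0,0],0.8]]'
python3 - <<'E'
from h import *
togo([.5325,-.0373,.09],[.93,-.366])
cv2.imwrite("pics/b.png",cv2.resize(cv2.convertScaleAbs(vision.get_image("side")[150:270,200:300],alpha=1.5,beta=20),None,fx=5,fy=5,interpolation=2))
E
```

```text
clock: 6.08
position: [0.5452, 0.1872, 0.0097]
ee_rot: [0.0, 0.827, 0.562, 0.0]
contact_force: [-0.1, 0.2, 2.3]
width: 0.022
gripper_force: 24.5
clock: 6.7
position: [0.5464, 0.1874, 0.0914]
ee_rot: [0.001, 0.827, 0.562, 0.002]
contact_force: [-0.0, 0.4, -0.6]
width: 0.0217
gripper_force: 24.6
t 6.7 pos [0.5464 0.1874 0.0914] w 0.0217 gf 24.6 F [-0.   0.4 -0.6]
shift mm [-214.1   69.8    1.1]
turn [ 0.04 -0.03 -0.02]
```

View pics/b.png

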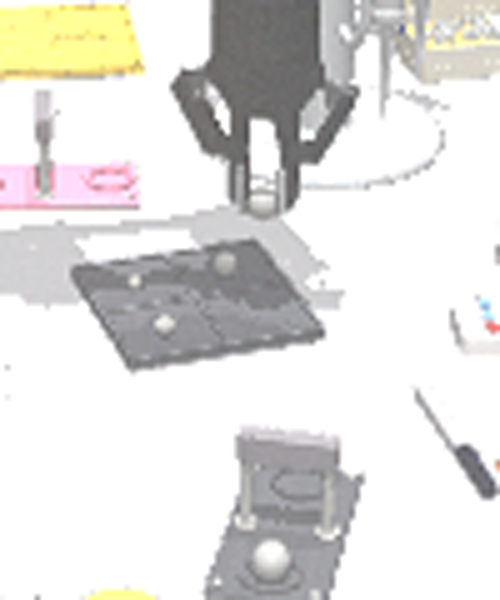

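The ball is held between the tips at crop (262,205). The other three are still in the bin.

```bash
python3 -m handwheel '[[[-8,3,0],[0,0,0],0.8],[[-18,5.5,0],[0,0,0],0.8],[[-20,6.5,0],[0,0,0],0.8],[[-20,6.5,0],[0,0,0],0.8],[[-20,6.5,0],[0,0,0],0.8],[[-20,6.5,0],[0,0,0],0.8],[[-20,6.5,0],[0,0,0],0.8],[[-20,6.5,0],[0,0,0],0.8],[[-20,6.5,0],[0,0,0],0.8],[[-20,6.5,0],[0,0,0],0.8],[[-18,6.5,0],[0,0,0],0.8],[[-10,3,0],[0,0,0],0.8],[[0,0,0],[0,0,0],0.8],[[0,0,20],[0,0,0],0.8],[[0,0,20],[0,0,0],0.8],[[0,0,10],[0,0,0],0.8],[[0,0,0],[0,0,0],0.8]]'
python3 - <<'E'
from h import *
togo([.5325,-.0373,.015],[.93,-.366])
im=vision.get_image("side")
p=readout.get_state()["position"]
print("tcp px",proj("side",p),"ball exp",proj("side",p+[0,0,.006]),"pocket",proj("side",[.5325,-.0373,.006]))
print("measured pocket pts", proj("side",[.4945,-.1341,.018]))
cv2.imwrite("pics/c.png",cv2.resize(cv2.convertScaleAbs(im[190:290,210:310],alpha=1.5,beta=20),None,fx=6,fy=6,interpolation=2))
E
```

```text
clock: 8.88
position: [0.5308, -0.0371, 0.0387]
ee_rot: [-0.001, 0.827, 0.562, -0.0]
contact_force: [-0.1, -0.3, -0.6]
width: 0.0219
gripper_force: 24.6
t 8.88 pos [ 0.5308 -0.0371  0.0387] w 0.0219 gf 24.6 F [-0.1 -0.3 -0.6]
shift mm [ 0.5  1.7 23.7]
turn [-0.02  0.   -0.01]
tcp px [259.96050399 237.68318142] ball exp [260.01581954 236.08491274] pocket [260.00006886 246.42946597]
measured pocket pts [254.09951471 261.54216355]
```

View pics/c.png

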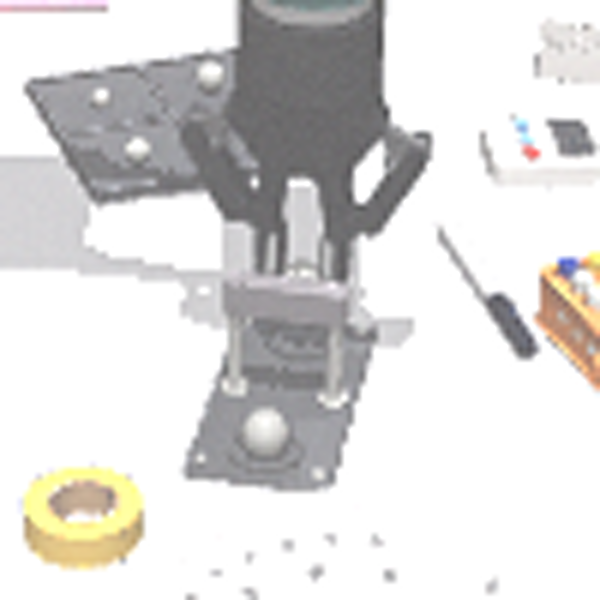

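Ball and pocket line up in the side view: ball at u=260, pocket seen at (260,246.6) against a computed (260,246.4). I'll set it down and release.

```bash
python3 -m handwheel '[[[0.4,1.6,8],[0,0,0],0.8],[[0,0,8],[0,0,0],0.8],[[0,0,5],[0,0,0],0.8],[[0,0,3],[0,0,0],0.8],[[0,0,0],[0,0,0],0.8],[[0,0,0],[0,0,0],0.8]]'
python3 -m handwheel '[[[0,0,0],[0,0,0],0.4],[[0,0,0],[0,0,0],0.3],[[0,0,0],[0,0,0],0.2],[[0,0,0],[0,0,0],0.1],[[0,0,0],[0,0,0],0.1],[[0,0,-10],[0,0,0],0.1],[[0,0,-25],[0,0,0],0],[[0,0,-30],[0,0,0],0],[[0,0,-35],[0,0,0],-0.2],[[0,0,-35],[0,0,0],-0.2],[[0,0,-10],[0,0,0],-0.2],[[0,0,0],[0,0,0],-0.2]]'
python3 - <<'E'
from h import *
im=vision.get_image("side")
togo([.5135,-.0857,.16],[.93,-.366])
cv2.imwrite("pics/d.png",cv2.resize(cv2.convertScaleAbs(im[190:290,210:310],alpha=1.5,beta=20),None,fx=6,fy=6,interpolation=2))
E
```

```text
clock: 9.68
position: [0.533, -0.0379, 0.0154]
ee_rot: [0.0, 0.827, 0.562, 0.0]
contact_force: [-0.1, -0.8, -0.6]
width: 0.0219
gripper_force: 24.6
clock: 11.18
position: [0.5329, -0.0379, 0.1607]
ee_rot: [0.0, 0.827, 0.562, 0.0]
contact_force: [1.0, 0.3, 0.1]
width: 0.0512
gripper_force: 0.0
t 11.22 pos [ 0.5322 -0.0377  0.1597] w 0.0514 gf 0.0 F [-0.6 -0.1 -0.6]
shift mm [-51.5   0.2  -0.3]
turn [-0.01  0.   -0.02]
```

View pics/d.png

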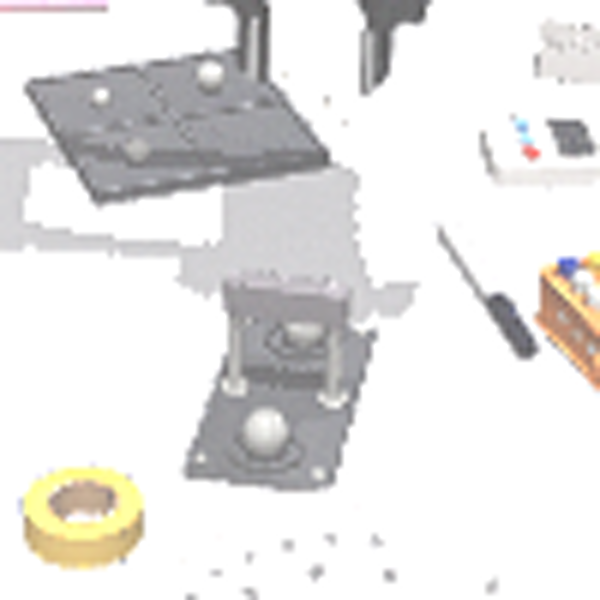

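The ball sits in the pocket behind the handle, at crop (305,330). The tray hasn't moved. I'll go over the handle and turn back 90°.

```bash
python3 -m handwheel '[[[-10,0,0],[0,0,0],-0.2],[[-16,0,0],[0,0,0],-0.2],[[-16,0,0],[0,0,0],-0.2],[[-9.5,0,0],[0,0,0],-0.2],[[0,0,0],[0,0,-1],-0.2],[[0,0,0],[0,0,-1],-0.2],[[0,0,0],[0,0,-1],-0.2],[[0,0,0],[0,0,-1],-0.2],[[0,0,0],[0,0,-1],-0.2],[[0,0,0],[0,0,-1],-0.2],[[0,0,0],[0,0,-1],-0.2],[[0,0,0],[0,0,-1],-0.2],[[0,0,0],[0,0,-1],-0.2],[[0,0,0],[0,0,-1],-0.2],[[0,0,0],[0,0,-1],-0.2],[[0,0,0],[0,0,-1],-0.2],[[0,0,0],[0,0,-1],-0.2],[[0,0,0],[0,0,-1],-0.2],[[0,0,0],[0,0,-1],-0.2],[[0,0,0],[0,0,0],-0.2]]'
python3 - <<'E'
from h import *
print(plane("top",(215+435/3.72,185+112/3.7),.076), proj("side",[.5135,-.0857,.076]))
im=cv2.imread("pics/d.png"); 
togo([.5135,-.0857,.046],[.366,.93])
# bar in side view: grey between ends
g=cv2.cvtColor(cv2.imread("pics/top0.png"),6).astype(float)
pts=[]
for v in range(208,222):
    r=g[v,325:337]; w=np.clip(r-65,0,None); u=(w*np.arange(325,337)).sum()/w.sum(); pts.append((u,v))
P=np.array([plane("top",q,.076)[:2] for q in pts]); print(P.mean(0)); d=P[-1]-P[0]; print(d/np.linalg.norm(d)); print(P.round(3).tolist())
E
```

```text
clock: 13.72
position: [0.5138, -0.0862, 0.1603]
ee_rot: [0.0, 0.188, 0.982, 0.0]
contact_force: [0.4, -0.4, -0.6]
width: 0.0513
gripper_force: 0.0
[ 0.50955272 -0.08407482  0.076     ] [257.7012913  236.33679533]
t 13.72 pos [ 0.5138 -0.0862  0.1603] w 0.0513 gf 0.0 F [ 0.4 -0.4 -0.6]
shift mm [  0.4   0.3 114.3]
turn [ 0.    0.   -0.03]
[ 0.51226636 -0.08512281]
[-0.97630166  0.21641414]
[[0.535, -0.087], [0.531, -0.093], [0.528, -0.093], [0.524, -0.091], [0.521, -0.089], [0.517, -0.088], [0.514, -0.086], [0.511, -0.085], [0.507, -0.083], [0.504, -0.082], [0.5, -0.081], [0.497, -0.079], [0.493, -0.078], [0.49, -0.077]]
```

```bash
python3 -m handwheel '[[[0,0,12],[0,0,0],-0.2],[[0,0,20],[0,0,0],-0.2],[[0,0,20],[0,0,0],-0.2],[[0,0,20],[0,0,0],-0.2],[[0,0,20],[0,0,0],-0.2],[[0,0,14],[0,0,0],-0.2],[[0,0,8],[0,0,0],-0.2],[[0,0,0],[0,0,0],-0.2],[[0,0,0],[0,0,0],0],[[0,0,0],[0,0,0],0.2],[[0,0,0],[0,0,0],0.3],[[0,0,0],[0,0,0],0.4],[[0,0,0],[0,0,0],0.5],[[0,0,0],[0,0,0],0.55],[[0,0,0],[0,0,0],0.6],[[0,0,0],[0,0,0],0.65],[[0,0,0],[0,0,0],0.7],[[0,0,0],[0,0,0],0.8],[[0,0,0],[0,0,0],1],[[0,0,0],[0,0,0],1]]' 70
python3 -m handwheel '[[[0,0,-1],[0,0,0],1],[[0,0,-2],[0,0,0],1],[[0,0,-4],[0,0,0],1],[[0,0,-7],[0,0,0],1],[[0,0,-10],[0,0,0],1],[[0,0,-12],[0,0,0],1],[[0,0,-12],[0,0,0],1],[[0,0,-12],[0,0,0],1],[[0,0,-12],[0,0,0],1],[[0,0,-12],[0,0,0],1],[[0,0,-12],[0,0,0],1],[[0,0,-10],[0,0,0],1],[[0,0,-6],[0,0,0],1],[[0,0,-3],[0,0,0],1],[[0,0,0],[0,0,0],1],[[0,0,0],[0,0,0],1],[[0,0,0],[0,0,0],1]]'
python3 - <<'E'
from h import *
im=vision.get_image("side"); t=vision.get_image("top")
togo([.497,-.3044,.18],[.366,.93])
cv2.imwrite("pics/e.png",cv2.resize(cv2.convertScaleAbs(im[150:330,200:320],alpha=1.5,beta=20),None,fx=3.3,fy=3.3,interpolation=2))
# dish centre: fit ellipse in the top image on edges against table
cv2.imwrite("pics/dish.png",cv2.resize(cv2.convertScaleAbs(cv2.imread("pics/top0.png")[180:265,350:440],alpha=4,beta=-440),None,fx=6,fy=6,interpolation=2))
E
```

```text
clock: 16.23
position: [0.514, -0.0856, 0.0465]
ee_rot: [0.0, 0.187, 0.982, 0.0]
contact_force: [-0.9, 2.1, 3.3]
width: 0.0127
gripper_force: 68.7
clock: 18.35
position: [0.5137, -0.0857, 0.1609]
ee_rot: [-0.0, 0.187, 0.982, 0.0]
contact_force: [0.8, -0.0, -3.3]
width: 0.0129
gripper_force: 68.2
t 18.45 pos [ 0.5138 -0.0857  0.1611] w 0.0126 gf 68.2 F [-0.2 -0.1 -3.5]
shift mm [ -64.8 -209.5  -19. ]
turn [ 0.   -0.   -0.02]
```

View pics/e.png

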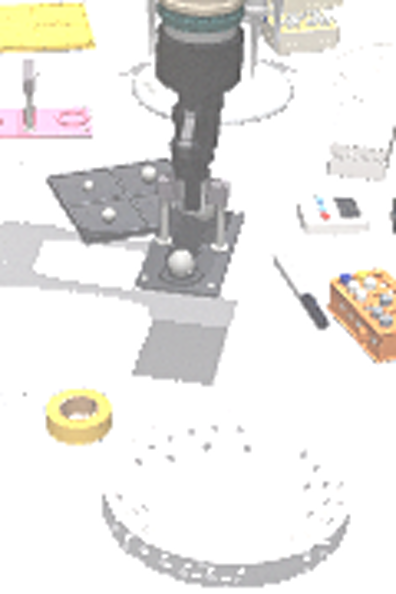

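View pics/dish.png

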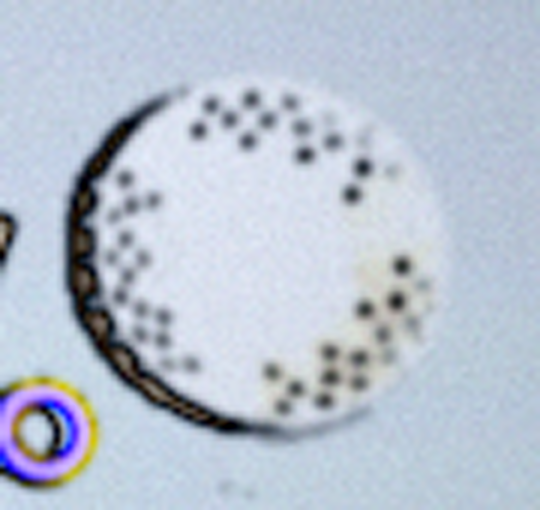

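The tray is held level with its ball in the front pocket, at crop (180,262). In the dish picture the rim spans x 95–447 and y 72–425 at 6×, so the centre is at about (395.2,221.5). The diameter comes out at about 205 mm, as it should.

```bash
python3 -c "
from h import *
c=plane('top',(395.2,221.5),.034);print(c)
togo([c[0],c[1],.18],[.366,.93])"
```

```text
[ 0.49881438 -0.31217775  0.034     ]
t 18.45 pos [ 0.5138 -0.0857  0.1611] w 0.0126 gf 68.2 F [-0.2 -0.1 -3.5]
shift mm [ -69.4 -216.1  -19. ]
turn [ 0.   -0.   -0.02]
```

```bash
python3 -m handwheel '[[[-0.6,-2,-0.2],[0,0,0],1],[[-1.3,-4,-0.5],[0,0,0],1],[[-2.2,-7,-0.7],[0,0,0],1],[[-3.2,-10,-1],[0,0,0],1],[[-3.8,-12,-1.1],[0,0,0],1],[[-4.2,-13,-1.2],[0,0,0],1],[[-4.2,-13,-1.2],[0,0,0],1],[[-4.2,-13,-1.2],[0,0,0],1],[[-4.2,-13,-1.2],[0,0,0],1],[[-4.2,-13,-1.2],[0,0,0],1],[[-4.2,-13,-1.2],[0,0,0],1],[[-4.2,-13,-1.2],[0,0,0],1],[[-4.2,-13,-1.2],[0,0,0],1],[[-4.2,-13,-1.2],[0,0,0],1],[[-4.2,-13,-1.2],[0,0,0],1],[[-4.2,-13,-1.2],[0,0,0],1],[[-3.8,-12,-1.1],[0,0,0],1],[[-3.2,-10,-1],[0,0,0],1],[[-2.2,-7,-0.7],[0,0,0],1],[[-1.6,-5,-0.5],[0,0,0],1]]'
python3 -m handwheel '[[[-1,-3,0],[0,0,0],1],[[-0.4,-1,0],[0,0,0],1],[[0,0,0],[0,0,0],1],[[0,0,0],[0,0,0],1],[[0,0,0],[0,0,0],1],[[0,0,0],[0,0,0],1],[[0,0,0],[0,0,0],1],[[0,0,0],[0,0,0],1]]'
python3 - <<'E'
from h import *
im=vision.get_image("side"); t=vision.get_image("top")
togo([.4988,-.3122,.18],[.366,.93])
f=lambda i:cv2.resize(cv2.convertScaleAbs(i,alpha=1.5,beta=20),(400,560),interpolation=2)
cv2.imwrite("pics/f.png",np.hstack([f(im[190:330,205:305]),f(t[150:290,340:440])]))
E
```

```text
clock: 20.95
position: [0.4992, -0.3082, 0.1813]
ee_rot: [-0.0, 0.187, 0.982, 0.0]
contact_force: [-0.5, -0.1, -4.0]
width: 0.0129
gripper_force: 68.2
clock: 21.95
position: [0.4991, -0.3122, 0.1813]
ee_rot: [0.0, 0.187, 0.982, 0.0]
contact_force: [0.1, -0.4, -3.9]
width: 0.013
gripper_force: 68.2
t 22.05 pos [ 0.499  -0.3122  0.1813] w 0.0131 gf 68.2 F [-0.5  0.1 -3. ]
shift mm [ 0.2 -0.1  1.3]
turn [ 0.   -0.   -0.02]
```

View pics/f.png

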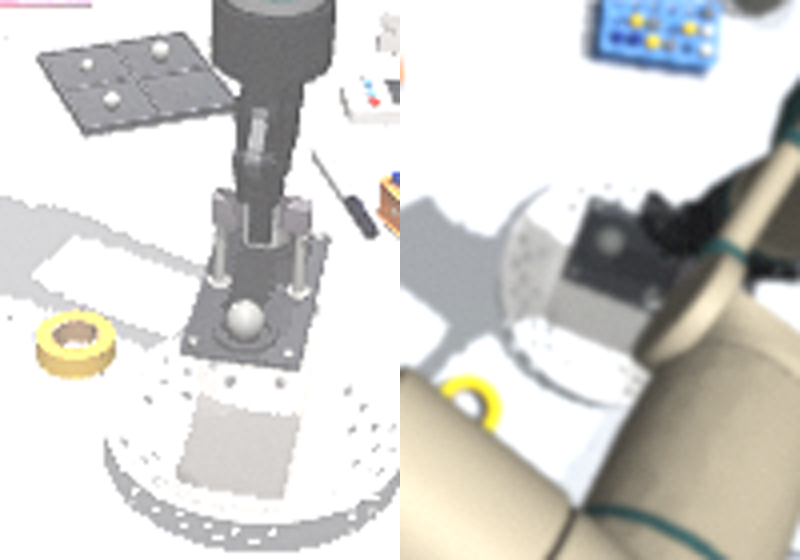

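The side view shows the tray ball in its pocket at (243,320). The top view shows the placed ball in the other pocket at (612,238). The tray is level over the dish and the three small balls are in the bin.

```bash
python3 -c "
from rig import manip
print(manip.sign_off())"
```

```text
the job is handed in; nothing more can be done
None
```

The 24 mm ball is in the tray's empty pocket, and I handed the job in at about 22 s with the tray held level and still over the front-right dish, its underside about 10 cm above the rim and both balls in their pockets; the sign-off gave no verdict.

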